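Set the miniature-drying fan to its third speed

TASK

A freshly painted wooden pawn is standing on the round grille of the little drying fan: turn the fan's dial up, click by click, to the third speed and let go, without running on into the fourth. Leave the pawn standing where it is, and leave the dial of the look-alike light pad (the one with the square panel) as it is set.

Things in the scene. Friction and masses are not known exactly. Their poses are not given: they have to be found in the camera images.
- fan: Fixed flat white box 240 x 150 x 55 mm (x, y, z) with a round black grille 120 mm wide on top, centred at x +45. Origin: centre of its underside, z up, x from dial to grille. Dial axis upright at x -75, y 0: a disc 48 mm wide, to z 60, bearing an upright black bar 14 mm thick, 45 long, z 60 to 92 (grip at about 82). The bar's pointed end, with a white line on top, is the pointer.
- fan_dial (a joint): Dial turn, rad: 0 = off, growing clockwise from above, a click every 25 deg (0.436): speed 3 = 1.309, last is speed 5; starts at off or speed 1. Pointer direction in the fan's frame = 1.047 - value, counterclockwise from +x. Flat marks: a dot for off, then five ever longer strokes; speed 3 lies 15 deg clockwise of +x. A spring draws it into the nearest click; turning takes about 0.2 N m.
- pawn: Loose wooden pawn, 55 mm tall, foot 25 mm wide, about 25 g, upright on the fan's grille 58 mm above the shelf, at least 110 mm from the dial's axis. Origin: centre of its underside, z up along it. It must stay there.
- light_pointer (a point): Pointer tip of the light pad's dial, 27 mm from that dial's axis, 92 mm above the shelf. The light pad is a fixed box of the fan's size with the same dial in the same place, but a square white panel instead of the round grille; its dial turns smoothly and is to be left alone. The fan may be on the left or on the right of it.

How it is judged:
At the end, for the whole second after the job is handed in: The fan's dial rests in the click of speed 3, within 10 degrees of 1.309 rad, and does not turn; the pawn stands upright (within 17 degrees) within 20 mm of where it began; the pointer of the light pad's dial is within 8 mm of where it began (value of joint fan_dial between 1.1345 and 1.4835 rad and velocity of joint fan_dial between -0.1 and 0.1 rad/s and distance of pawn from where it was at the start of the episode below 0.02 m and angle between pawn's own z axis and vertical below 0.3 rad and distance of light_pointer from where it was at the start of the episode below 0.008 m); the robot touches nothing.
It fails at once if the fan's dial is turned on into the fourth speed (past 1.57 rad) (value of joint fan_dial above 1.57 rad).
It fails at once if the pawn is knocked over or shoved more than 20 mm (distance of pawn from where it was at the start of the episode above 0.02 m or angle between pawn's own z axis and vertical above 0.5 rad).
It fails at once if the light pad's dial is turned (its pointer moves more than 8 mm) (distance of light_pointer from where it was at the start of the episode above 0.008 m).
It also fails if it takes over 32 s, if anything falls off the work surface, if the arm or the gripper's body presses on something with over 40 N, if the wrist force passes 120 N, or if a joint passes its speed limit or range.

ROBOT

A 6-joint arm with a two-finger parallel gripper is mounted at the origin on the work surface. World frame = base frame: x ahead of the robot, y to its left, z up, the work surface at z = 0. Lengths are in m, angles in rad, forces in N, time in s.
With the tool pointing down it reaches from about 0.35 to 0.875 m from the base axis. Payload 15.5 kg.
Tool frame: the origin (TCP) lies at the very end of the fingers, on their centre line; the grasp point (between the pads) lies 19 mm behind it; z points along the fingers, y is the line along which they close (so a half turn about z gives the same grasp; the last joint's range is limited). The gripper opens to 85 mm and grips with 20 to 120 N. Pads are 22 mm wide; open, the fingers measure 114 mm over their backs; the gripper's body (76 mm by 85 mm) begins 54 mm behind the grasp point. The pads swing forward as they close: fully open they stand 13 mm farther back than shut.
Start: joints at [-1.248, 0.494, 1.345, -0, 1.302, -0.096], TCP at [0.254, -0.571, 0.2] pointing down, gripper open.
Joint ranges: [-2.91, 2.91], [-0.82, 2.16], [0.22, 2.67], [-1.22, 4.37], [0.12, 2.79], [-3.08, 3.08]. Speed limits (rad/s): [1.89, 1.89, 2.57, 3.01, 3.01, 3.01].

INTERFACE

Orientations are given as a rotation vector (axis times angle).
In Python, from bench import telemetry, vision, workorder gives the robot as it stands.
- The arm moves only by the shell command python3 -m handwheel 'ROWS' [FORCE]. ROWS is JSON, a list of rows, each an object with "dr": the turn, a rotation vector about the world's x, y, z in units of 180 degrees (1.0 is 180 degrees), a list of three; "linear": the shift along the world's x, y, z in units of 120 mm (1.0 is 120 mm), a list of three; "hand": the finger opening in mm, from 0 to 85.4. A call has 1 to 8 rows; each row shifts and turns the commanded pose from where the row before left it; what a row does not reach is not made up. A row lasts 1/10 s, in which the tool goes at most 50 mm and 8.59 degrees, less where a joint would pass 70% of its speed; a pose out of reach is approached as far as the arm can. A call with a number of a shift or a turn outside -1 to 1 is refused whole. A call with a gripper value outside its range is refused whole. The fingers move at their own pace and stop on an object; FORCE is the grip in N (left out, the last holds). Time passes only in rows, so rows that do not move let the fingers close. It gives the time, the measured TCP pose, the force, the opening and the grip force at its end, in the units of the state.
- telemetry.get_obs(): the state, without advancing time (a new reading comes with each control period).
- vision.camera(name): name is "scene" or "top" or "wrist"; returns the picture (400x640x3 uint8, blue, green, red); there is no depth.
- vision.calibration(name): a dict with "vertical_fov" (degrees; the focal length in pixels is half the picture's height over the tangent of half this angle, whatever the lens; pixels are square), "cx", "cy" (the principal point, pixels), "R" (3x3) and "t" (3): a world point X has camera coordinates R X + t; the wrist camera has in their place "tool_from_camera" (4x4, takes a point from camera to tool coordinates, whose origin is the TCP and whose axes are the flange's). Camera axes: x right, y down, z forward; pixel columns grow to the right and rows downward; lengths in m; the calibration is good to about 2 mm. A picture is of the moment at which its call begins: read the wrist's pose just before it. calibration takes no time and is no camera call.
- workorder.sign_off(): hands the job in; it is judged then, once.
Trained networks look in the newest picture that a camera, given by its name, has taken for a name from the list of things; names that differ only in an ending like _2 or _b are one class to them, and where a whole thing is asked for, a point or a joint stands for the part that bears it (a point fixed in the world has none). Each returns a list of dicts, best first, with "p" (0 to 1); they miss things now and then, are a little off and sometimes report something else, mostly with a low value. They report only what shows in the picture. A call takes as long as a camera call.
- vision.search_frame(query, camera): "point" ([x, y, z] in m, in the coordinates of the camera as it stood for that picture, good to about 4 mm: the middle of the surface that is visible of it).
- vision.cut_out(query, camera): "mask" (400x640 bool, what is visible of it).
- vision.landmark_of(query, camera): "point" ([x, y, z] in m, in the coordinates of the camera as it stood for that picture, good to about 4 mm: a listed point, or the origin of a listed thing).
The state is a dict: "t": time; "qpos": joint angles; "qvel": joint speeds; "effort": joint torques, N m; "eef_pos": TCP position; "eef_rot": TCP orientation; "force": force on the tool from outside, world axes, zero at the start; "torque": the same for the moment, N m; "gripper_width": opening from 0.0 (shut) to 1.0 (fully open); "grip_force": force on a finger pad.
Only numpy, scipy, OpenCV 4.12 (cv2) and the standard library are available. Lean on these libraries where they do the work, as an engineer would, in place of code of your own. Each camera call takes 0.05 s, during which the arm holds its last target. There are 200 camera calls.

## Working session

There is one attempt and no reset: what is moved stays moved. The work goes in short steps, Python scripts to look and compute and a shell command to move; the robot and the scene stay as the last step left them, time stands still between calls to the robot, and variables do not carry over. Pictures are saved under pics/ and viewed, at most 10 in all, crops included, and the job is handed in when it is done.

```bash
mkdir -p pics; cat > h.py <<'E'
from bench import telemetry, vision, workorder
import numpy as np, cv2
def world(p,cam):
    c=vision.calibration(cam)
    return np.array(c["R"]).T@(np.array(p)-np.array(c["t"]))
E
python3 - <<'E'
from h import *
np.set_printoptions(precision=4,suppress=True)
for cam in ["top","scene"]:
    im=vision.camera(cam); cv2.imwrite(f"pics/{cam}0.png",im)
    for q in ["fan","fan_dial","pawn","light_pointer"]:
        for f in (vision.landmark_of,vision.search_frame):
            try: print(cam,q,f.__name__,[(round(d["p"],2),world(d["point"],cam)) for d in f(q,cam)[:3]])
            except Exception as e: print(cam,q,f.__name__,e)
o=telemetry.get_obs();print(o)
E
```

```text
top fan call [(0.82, array([ 0.6183, -0.2056, -0.0023]))]
top fan call [(0.61, array([ 0.6132, -0.2037,  0.0568]))]
top fan_dial call it knows: fan, light_pointer, pawn
top fan_dial call [(0.87, array([ 0.5486, -0.1709,  0.0651]))]
top pawn call [(0.45, array([ 0.6669, -0.2059,  0.058 ]))]
top pawn call [(0.78, array([ 0.6625, -0.1988,  0.0942]))]
top light_pointer call [(0.9, array([0.6099, 0.1906, 0.0937]))]
top light_pointer call [(0.71, array([0.5829, 0.1862, 0.068 ]))]
scene fan call [(0.72, array([ 0.6152, -0.2066, -0.0012]))]
scene fan call [(0.8, array([ 0.6467, -0.2023,  0.0534]))]
scene fan_dial call it knows: fan, light_pointer, pawn
scene fan_dial call [(0.94, array([ 0.5544, -0.177 ,  0.0612]))]
scene pawn call [(0.84, array([ 0.6689, -0.2037,  0.0547]))]
scene pawn call []
scene light_pointer call [(0.77, array([0.6051, 0.1874, 0.0922]))]
scene light_pointer call [(0.62, array([0.5879, 0.187 , 0.0669]))]
{'t': 0.8, 'qpos': array([-1.2475,  0.4936,  1.3455,  0.    ,  1.3025, -0.0955]), 'qvel': array([ 0.0018, -0.0013, -0.0004, -0.0015, -0.0017,  0.0001]), 'effort': array([ -0.0051, -88.1969, -38.4271,  -0.0007,   0.0003,   0.    ]), 'eef_pos': array([ 0.2542, -0.571 ,  0.1996]), 'eef_rot': array([-3.073, -0.653, -0.   ]), 'force': array([-0.4848, -0.1201, -0.864 ]), 'torque': array([-0.008 , -0.0156, -0.013 ]), 'grip_force': 0.0, 'gripper_width': 1.0032711661221179}
```

View pics/top0.png

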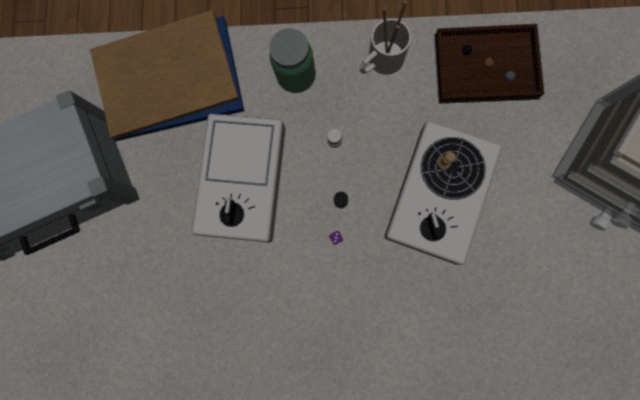

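The fan (round grille, pawn at (448,157)) is on the right with its dial at (433,228). The light pad is on the left with its dial at (231,214). Next I'll rectify the fan to get its yaw and the pointer angle.

```bash
cat >> h.py <<'E'
def proj(X,cam):
    c=vision.calibration(cam); f=200/np.tan(np.radians(c["vertical_fov"])/2)
    P=np.atleast_2d(X)@np.array(c["R"]).T+np.array(c["t"]); return f*P[:,:2]/P[:,2:]+[c["cx"],c["cy"]]
def rect(im,cam,z,c,half,S):
    # orthophoto: up=+x, left=+y, S px
    g=np.linspace(half,-half,S); X,Y=np.meshgrid(g+c[0],g+c[1],indexing='ij')
    uv=proj(np.c_[X.ravel(),Y.ravel(),np.full(X.size,z)],cam).astype(np.float32).reshape(S,S,2)
    return cv2.remap(im,uv[...,0],uv[...,1],cv2.INTER_CUBIC)
E
python3 - <<'E'
from h import *
im=cv2.imread("pics/top0.png"); sc=cv2.imread("pics/scene0.png")
vision.camera("top"); m=vision.cut_out("fan","top")[0]["mask"].astype(np.uint8)*255
r=rect(m,"top",.055,(.615,-.205),.17,680)
cs=max(cv2.findContours((r>127).astype(np.uint8),0,2)[0],key=cv2.contourArea)
(cx,cy),wh,a=cv2.minAreaRect(cs); print(.615+.17-cy*.0005,-.205+.17-cx*.0005,np.array(wh)*.5,a)
A=rect(im,"top",.09,(.55,-.18),.06,400)
B=rect(im,"top",.057,(.615,-.205),.15,400)
cv2.imwrite("pics/ab.png",np.clip(np.hstack([A,B])*1.8,0,255).astype(np.uint8))
E
```

```text
0.6141896667480469 -0.20247656249999998 [154.63511658 243.74511719] 21.250507354736328
```

View pics/ab.png

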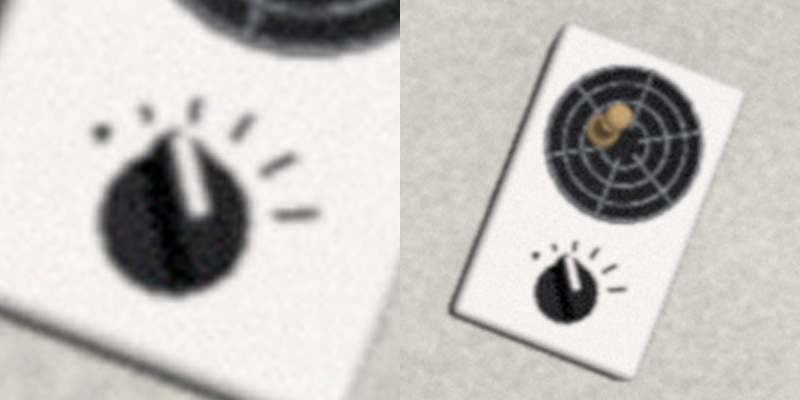

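View pics/scene0.png

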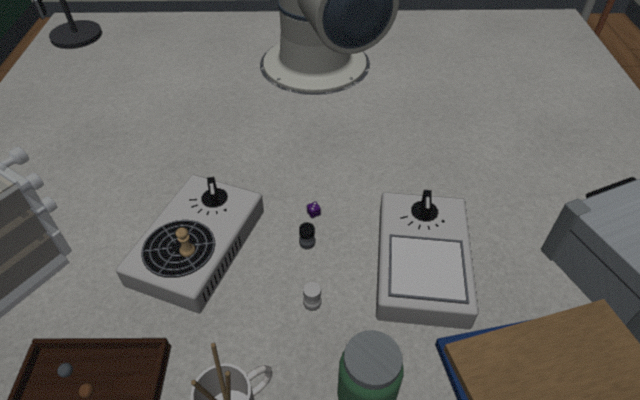

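Fan yaw is about -21°, dial axis about (0.546, -0.178). The white pointer line points about 15–18° left of +x, which is fan angle ~35–39°, so the dial is at speed 1. I need to turn it 50° clockwise. First I'll move above the dial with the fingers' closing line at -76°.

```bash
python3 -m handwheel '[{"dr":[0,0,-0.01],"linear":[0.24,0.32,0],"hand":60},{"dr":[0,0,-0.01],"linear":[0.24,0.32,0],"hand":60},{"dr":[0,0,-0.01],"linear":[0.24,0.32,0],"hand":60},{"dr":[0,0,-0.01],"linear":[0.24,0.32,0],"hand":60},{"dr":[0,0,-0.01],"linear":[0.24,0.32,0],"hand":60},{"dr":[0,0,-0.007],"linear":[0.24,0.32,0],"hand":60},{"dr":[0,0,0],"linear":[0.24,0.32,0],"hand":60},{"dr":[0,0,0],"linear":[0.24,0.32,0],"hand":60}]' 40
python3 -m handwheel '[{"dr":[0,0,0],"linear":[0.24,0.32,0],"hand":60},{"dr":[0,0,0],"linear":[0.2,0.3,0],"hand":60},{"dr":[0,0,0],"linear":[0,0,0],"hand":60},{"dr":[0,0,0],"linear":[0,0,0],"hand":60}]'
python3 - <<'E'
from h import *
from scipy.spatial.transform import Rotation as R
o=telemetry.get_obs(); im=vision.camera("wrist"); c=vision.calibration("wrist")
T=np.eye(4); T[:3,:3]=R.from_rotvec(o["eef_rot"]).as_matrix(); T[:3,3]=o["eef_pos"]
W=T@np.array(c["tool_from_camera"])
y=T[:3,1]; print(o["t"],o["eef_pos"],"yaw y",np.degrees(np.arctan2(y[1],y[0])),o["gripper_width"])
for q in ["fan_dial","fan","pawn"]:
    for f in (vision.landmark_of,vision.search_frame):
        try: print(q,[(d["p"],(W@np.r_[d["point"],1])[:3]) for d in f(q,"wrist")[:2]])
        except Exception: pass
# orthophoto at z=.09, reuse projection with wrist camera
Ci=np.linalg.inv(W); vision.calibration=lambda n:dict(c,R=Ci[:3,:3],t=Ci[:3,3])
A=rect(im,"wrist",.092,(.546,-.178),.06,400)
cv2.imwrite("pics/w1.png",np.clip(np.hstack([A,cv2.resize(im,(400,250)).repeat(1,0) if 0 else im[:,120:520]])*1.5,0,255).astype(np.uint8))
E
```

```text
t: 1.7
eef_pos: [0.4856, -0.2621, 0.1998]
eef_rot: [3.119, 0.375, 0.001]
force: [0.4, -0.3, 0.7]
gripper_width: 0.705
grip_force: 0.0
t: 2.1
eef_pos: [0.5377, -0.1886, 0.1995]
eef_rot: [3.118, 0.379, -0.0]
force: [-0.1, -0.9, -0.6]
gripper_width: 0.702
grip_force: 0.0
2.1 [ 0.53772252 -0.18859316  0.19952634] yaw y -76.14336516279747 0.7017583317264461
fan_dial [(0.76, array([ 0.54444553, -0.17888856,  0.05739855]))]
fan [(0.61, array([ 0.61652503, -0.21188685,  0.00136287]))]
fan [(0.61, array([ 0.61512297, -0.20921013,  0.05452422]))]
pawn [(0.92, array([ 0.6677485 , -0.20886276,  0.06025949]))]
pawn [(0.58, array([ 0.66572183, -0.20489976,  0.11130297]))]
```

View pics/w1.png

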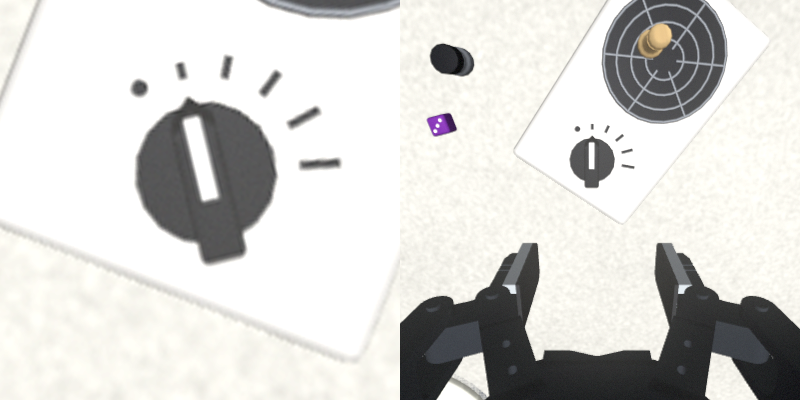

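The wrist picture shows the pointer at the first stroke (speed 1), with the bar at about 13° and its pointed tip at (190,98) in the rectified view. The pawn stands on the grille. The axis estimate is now about (0.548, -0.180), so I'll descend and check.

```bash
python3 -m handwheel '[{"dr":[0,0,0],"linear":[0.086,0.074,0],"hand":60},{"dr":[0,0,0],"linear":[0,0,-0.3],"hand":60},{"dr":[0,0,0],"linear":[0,0,-0.3],"hand":60},{"dr":[0,0,0],"linear":[0,0,-0.3],"hand":60},{"dr":[0,0,0],"linear":[0,0,-0.21],"hand":60},{"dr":[0,0,0],"linear":[0,0,0],"hand":60},{"dr":[0,0,0],"linear":[0,0,0],"hand":60}]' 40
python3 - <<'E'
from h import *
cv2.imwrite("pics/w2.png",np.clip(vision.camera("wrist")*1.3,0,255).astype(np.uint8))
E
```

```text
t: 3.1
eef_pos: [0.5482, -0.1804, 0.0668]
eef_rot: [-3.119, -0.375, 0.0]
force: [-0.2, -0.3, 0.1]
gripper_width: 0.704
grip_force: 0.0
```

View pics/w2.png

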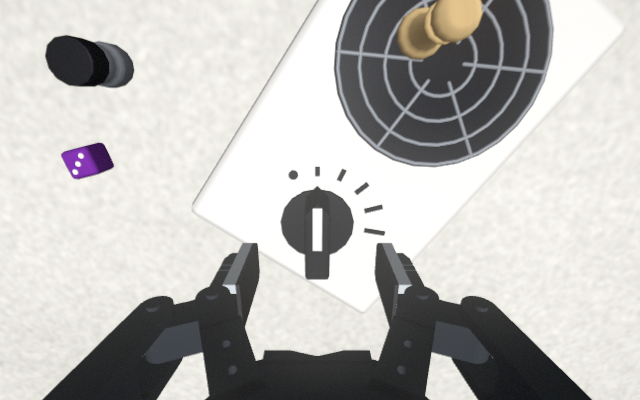

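The bar is centred between the fingers (bar at column 317, fingers at 258 and 376) and aligned with them. Closing now.

```bash
python3 -m handwheel '[{"dr":[0,0,0],"linear":[0,0,0],"hand":8},{"dr":[0,0,0],"linear":[0,0,0],"hand":8},{"dr":[0,0,0],"linear":[0,0,0],"hand":8},{"dr":[0,0,0],"linear":[0,0,0],"hand":8},{"dr":[0,0,0],"linear":[0,0,0],"hand":8},{"dr":[0,0,0],"linear":[0,0,0],"hand":8},{"dr":[0,0,0],"linear":[0,0,0],"hand":8}]' 45
```

```text
t: 3.85
eef_pos: [0.5477, -0.1805, 0.0664]
eef_rot: [-3.119, -0.376, -0.0]
force: [-0.0, -0.1, 0.2]
gripper_width: 0.093
grip_force: 0.0
```

The opening is 8 mm with no grip force, so the fingers didn't catch the bar. I'll look again.

```bash
python3 - <<'E'
from h import *
from scipy.spatial.transform import Rotation as R
o=telemetry.get_obs()
w=vision.camera("wrist"); c=vision.calibration("wrist")
T=np.eye(4); T[:3,:3]=R.from_rotvec(o["eef_rot"]).as_matrix(); T[:3,3]=o["eef_pos"]
W=T@np.array(c["tool_from_camera"]); print(o["eef_pos"],W)
print([(d["p"],(W@np.r_[d["point"],1])[:3]) for d in vision.search_frame("fan_dial","wrist")])
t=vision.camera("top"); s=vision.camera("scene")
print(proj([.548,-.18,.09],"scene"))
v=np.hstack([cv2.resize(w[100:400,120:520],(400,300)),cv2.resize(s[120:270,130:330],(400,300))])
cv2.imwrite("pics/w3.png",np.clip(v*1.5,0,255).astype(np.uint8))
E
```

```text
[ 0.54768502 -0.18051633  0.06636587] [[ 2.37934700e-01 -9.19612476e-01 -3.12569948e-01  6.28344573e-01]
 [-9.71281044e-01 -2.25124550e-01 -7.70199384e-02 -1.60673601e-01]
 [ 4.61327201e-04  3.21918982e-01 -9.46767108e-01  2.40917541e-01]
 [ 0.00000000e+00  0.00000000e+00  0.00000000e+00  1.00000000e+00]]
[(0.93, array([ 0.55018572, -0.17671421,  0.06047776]))]
[[210.55513392 184.52957783]]
```

View pics/w3.png

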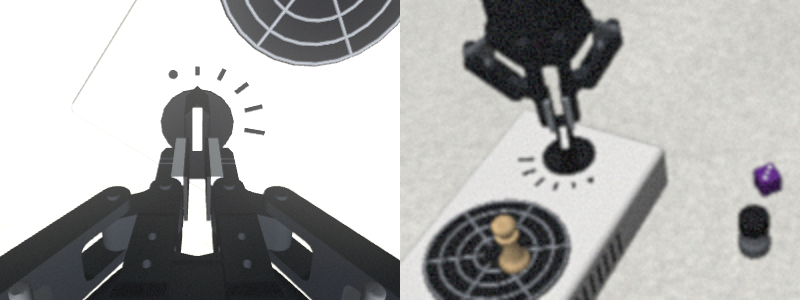

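The picture is ambiguous: the fingers look as if they straddle the bar. Commanding a smaller opening will show whether they're blocked.

```bash
python3 -m handwheel '[{"dr":[0,0,0],"linear":[0,0,0],"hand":0},{"dr":[0,0,0],"linear":[0,0,0],"hand":0},{"dr":[0,0,0],"linear":[0,0,0],"hand":0}]' 45
python3 - <<'E'
from h import *
w=vision.camera("wrist")
v=cv2.resize(w[170:320,220:420],(800,600),interpolation=cv2.INTER_CUBIC)
cv2.imwrite("pics/w4.png",np.clip(v*1.8+20,0,255).astype(np.uint8))
E
```

```text
t: 4.35
eef_pos: [0.5477, -0.1805, 0.0664]
eef_rot: [-3.119, -0.376, 0.0]
force: [0.3, 0.3, 0.9]
gripper_width: 0.004
grip_force: 0.0
```

View pics/w4.png

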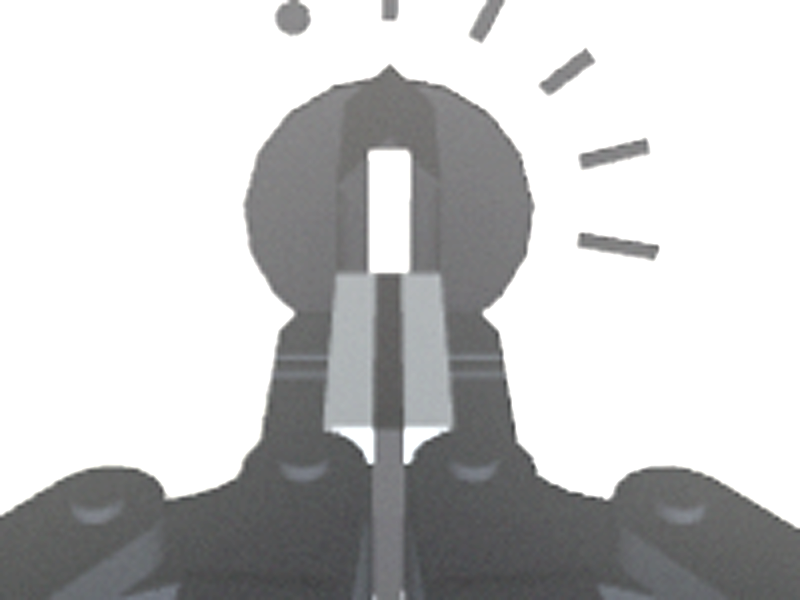

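The fingers are fully shut, so they're above or behind the bar rather than around it. I'll triangulate the white line from the two wrist views (high and low).

```bash
python3 - <<'E'
from h import *
from scipy.spatial.transform import Rotation as R
np.set_printoptions(precision=4,suppress=True)
c=vision.calibration("wrist"); f=200/np.tan(np.radians(c["vertical_fov"])/2); print(f,c["cx"],c["cy"],np.array(c["tool_from_camera"]))
def ray(p,rv,uv):
    T=np.eye(4); T[:3,:3]=R.from_rotvec(rv).as_matrix(); T[:3,3]=p; W=T@np.array(c["tool_from_camera"])
    d=W[:3,:3]@np.r_[(np.array(uv)-[c["cx"],c["cy"]])/f,1]; return W[:3,3],d
P1=([.5377,-.1886,.1995],[3.118,.379,0]);P2=([.5482,-.1804,.0668],[-3.119,-.375,0])
for n,a,b in [("line far",(311.5,142.5),(317,208)),("line near",(311.5,169),(317,251)),("tail",(312,187),(317,278)),("disc",(312,160),(317,222))]:
    (o1,d1),(o2,d2)=ray(*P1,a),ray(*P2,b)
    s=np.linalg.lstsq(np.c_[d1,-d2],o2-o1,rcond=None)[0]; print(n,o1+s[0]*d1,o2+s[1]*d2)
    for z in(.06,.092): print("   ",z,o1+d1*(z-o1[2])/d1[2],o2+d2*(z-o2[2])/d2[2])
for p,X in [(P2,[0,0,0]),(P2,[0,0,-.019])]:
    q=np.linalg.inv(np.array(c["tool_from_camera"]))@np.r_[X,1]; print(q[:2]/q[2]*f+[c["cx"],c["cy"]])
E
```

```text
305.4398759611165 316.68701998600227 191.24451305256494 [[ 0.0006 -0.9468 -0.3219  0.0831]
 [ 1.      0.0004  0.0007 -0.0001]
 [-0.0005 -0.3219  0.9468 -0.1746]
 [ 0.      0.      0.      1.    ]]
line far [ 0.5701 -0.1758  0.0903] [ 0.5699 -0.1753  0.0903]
    0.06 [ 0.5649 -0.1765  0.06  ] [ 0.5581 -0.1782  0.06  ]
    0.092 [ 0.5703 -0.1757  0.092 ] [ 0.5705 -0.1751  0.092 ]
line near [ 0.5457 -0.1816  0.0919] [ 0.5456 -0.1812  0.0919]
    0.06 [ 0.5376 -0.1831  0.06  ] [ 0.5279 -0.1856  0.06  ]
    0.092 [ 0.5458 -0.1816  0.092 ] [ 0.5457 -0.1812  0.092 ]
tail [ 0.5279 -0.1864  0.0903] [ 0.5276 -0.1856  0.0904]
    0.06 [ 0.5182 -0.1884  0.06  ] [ 0.5073 -0.1906  0.06  ]
    0.092 [ 0.5284 -0.1863  0.092 ] [ 0.5287 -0.1853  0.092 ]
disc [ 0.5455 -0.1817  0.053 ] [ 0.5454 -0.1813  0.053 ]
    0.06 [ 0.5471 -0.1814  0.06  ] [ 0.5485 -0.1805  0.06  ]
    0.092 [ 0.5544 -0.18    0.092 ] [ 0.5627 -0.177   0.092 ]
[316.688  226.9605]
[316.7052 241.3891]
```

Triangulation confirms the bar: top z about 0.091, axis (0.5475, -0.181), which is where the TCP is. So the fingertips must really end higher than the reported TCP. I'll lift and compare the fingertips with the projected TCP in the scene camera.

```bash
python3 -m handwheel '[{"dr":[0,0,0],"linear":[0,0,0.3],"hand":0},{"dr":[0,0,0],"linear":[0,0,0.3],"hand":0},{"dr":[0,0,0],"linear":[0,0,0.2],"hand":0},{"dr":[0,0,0],"linear":[0,0,0],"hand":0}]' 45
python3 - <<'E'
from h import *
o=telemetry.get_obs(); s=vision.camera("scene"); p=o["eef_pos"]; print(p)
u0,v0=proj(p,"scene")[0].astype(int)-[50,50]
v=cv2.resize(s[v0:v0+75,u0:u0+100],(800,600),interpolation=cv2.INTER_CUBIC); v=np.clip(v*2.+20,0,255).astype(np.uint8)
for k,h in enumerate([0,.019,.036,.06]):
    q=(proj(p+[0,0,h],"scene")[0]-[u0,v0]+.5)*8; print(h,q)
    cv2.circle(v,tuple(int(a) for a in q),5,[(0,0,255),(0,255,0),(255,0,0),(0,255,255)][k],-1)
cv2.imwrite("pics/s5.png",v)
E
```

```text
t: 4.8
eef_pos: [0.5494, -0.1812, 0.1658]
eef_rot: [3.116, 0.375, 0.008]
force: [-0.3, 0.4, -0.6]
gripper_width: 0.0
grip_force: 0.0
[ 0.54944073 -0.18123604  0.1657691 ]
0 [404.06476095 405.64598577]
0.019 [387.18897808 333.72232478]
0.036 [371.56858674 267.14907367]
0.06 [348.62926352 169.38293629]
```

View pics/s5.png

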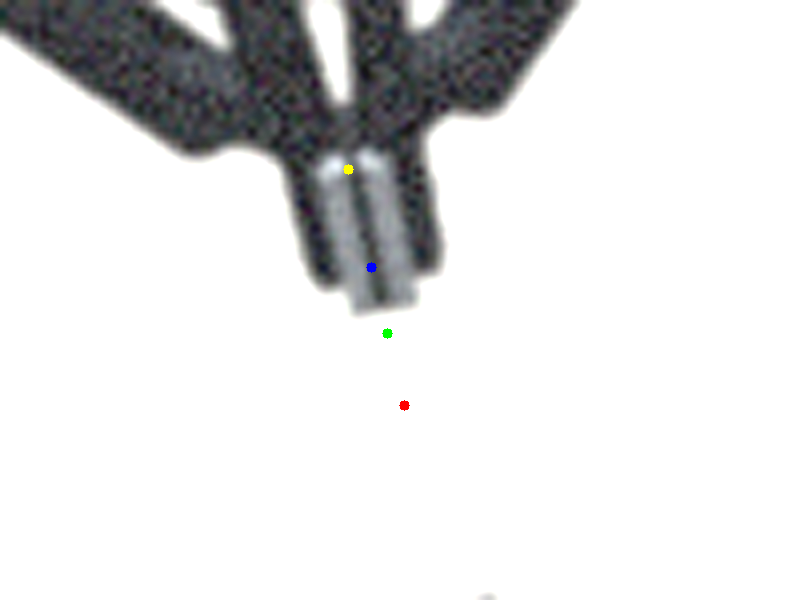

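The shut fingertips (383,308) end about 26 mm above the reported TCP (red dot). With the bar top at z 0.092 the fingers had closed just over it. I'll open, descend to TCP z of about 0.043 (tips about 0.069), and close.

```bash
python3 -m handwheel '[{"dr":[0,0,0],"linear":[0,0,0],"hand":50},{"dr":[0,0,0],"linear":[0,0,0],"hand":50},{"dr":[0,0,0],"linear":[0,0,0],"hand":50},{"dr":[0,0,0],"linear":[0,0,0],"hand":50},{"dr":[0,0,0],"linear":[0,0,-0.3],"hand":50},{"dr":[0,0,0],"linear":[0,0,-0.3],"hand":50},{"dr":[0,0,0],"linear":[0,0,-0.2],"hand":50},{"dr":[0,0,0],"linear":[0,0,0],"hand":50}]' 45
python3 -m handwheel '[{"dr":[0,0,0],"linear":[0,0,-0.06],"hand":50},{"dr":[0,0,0],"linear":[0,0,-0.06],"hand":50},{"dr":[0,0,0],"linear":[0,0,-0.04],"hand":50},{"dr":[0,0,0],"linear":[0,0,-0.03],"hand":50},{"dr":[0,0,0],"linear":[0,0,0],"hand":50}]'
```

```text
t: 5.65
eef_pos: [0.5456, -0.1796, 0.0633]
eef_rot: [-3.116, -0.375, 0.008]
force: [0.2, -0.2, 0.8]
gripper_width: 0.588
grip_force: 0.0
t: 6.15
eef_pos: [0.5476, -0.1805, 0.0435]
eef_rot: [-3.119, -0.376, 0.0]
force: [0.4, -0.1, 1.3]
gripper_width: 0.584
grip_force: 0.0
```

```bash
python3 -m handwheel '[{"dr":[0,0,0],"linear":[0,0,0],"hand":5},{"dr":[0,0,0],"linear":[0,0,0],"hand":5},{"dr":[0,0,0],"linear":[0,0,0],"hand":5},{"dr":[0,0,0],"linear":[0,0,0],"hand":5},{"dr":[0,0,0],"linear":[0,0,0],"hand":5},{"dr":[0,0,0],"linear":[0,0,0],"hand":5},{"dr":[0,0,0],"linear":[0,0,0],"hand":5}]' 45
```

```text
t: 6.85
eef_pos: [0.5478, -0.1805, 0.044]
eef_rot: [3.119, 0.376, 0.001]
force: [-0.6, 1.7, 6.0]
gripper_width: 0.147
grip_force: 46.4
```

It's gripped: 12.6 mm opening at 46 N. Turning the first click, 25° clockwise.

```bash
python3 -m handwheel '[{"dr":[0,0,-0.028],"linear":[0,0,0],"hand":5},{"dr":[0,0,-0.028],"linear":[0,0,0],"hand":5},{"dr":[0,0,-0.028],"linear":[0,0,0],"hand":5},{"dr":[0,0,-0.028],"linear":[0,0,0],"hand":5},{"dr":[0,0,-0.027],"linear":[0,0,0],"hand":5},{"dr":[0,0,0],"linear":[0,0,0],"hand":5},{"dr":[0,0,0],"linear":[0,0,0],"hand":5}]' 45
cat > chk.py <<'E'
from h import *
from scipy.spatial.transform import Rotation as R
import sys
o=telemetry.get_obs(); w=vision.camera("wrist"); y=R.from_rotvec(o["eef_rot"]).as_matrix()[:,1]
print("yaw y",np.degrees(np.arctan2(y[1],y[0])),o["force"],o["torque"],o["gripper_width"])
cv2.imwrite(sys.argv[1],np.clip(w*1.5,0,255).astype(np.uint8))
E
python3 chk.py pics/c1.png
```

```text
t: 7.55
eef_pos: [0.5479, -0.181, 0.044]
eef_rot: [3.126, -0.306, 0.001]
force: [-2.9, -4.3, 6.6]
gripper_width: 0.15
grip_force: 46.5
yaw y -101.18092613419105 [-2.8629704  -4.33754502  6.60277164] [-0.7303898   0.36624555 -0.01655474] 0.1497837621399021
```

Forces are low and the grip is steady. Now the second click.

```bash
python3 -m handwheel '[{"dr":[0,0,-0.028],"linear":[0,0,0],"hand":5},{"dr":[0,0,-0.028],"linear":[0,0,0],"hand":5},{"dr":[0,0,-0.028],"linear":[0,0,0],"hand":5},{"dr":[0,0,-0.028],"linear":[0,0,0],"hand":5},{"dr":[0,0,-0.027],"linear":[0,0,0],"hand":5},{"dr":[0,0,0],"linear":[0,0,0],"hand":5},{"dr":[0,0,0],"linear":[0,0,0],"hand":5}]' 45
python3 chk.py pics/c2.png
```

```text
t: 8.3
eef_pos: [0.5477, -0.1815, 0.044]
eef_rot: [2.985, -0.975, 0.001]
force: [-4.4, -7.8, 6.2]
gripper_width: 0.151
grip_force: 46.6
yaw y -126.19126309302577 [-4.35467918 -7.82460607  6.16779712] [-1.46629078  0.81578165 -0.05945937] 0.15140284933477055
```

View pics/c2.png

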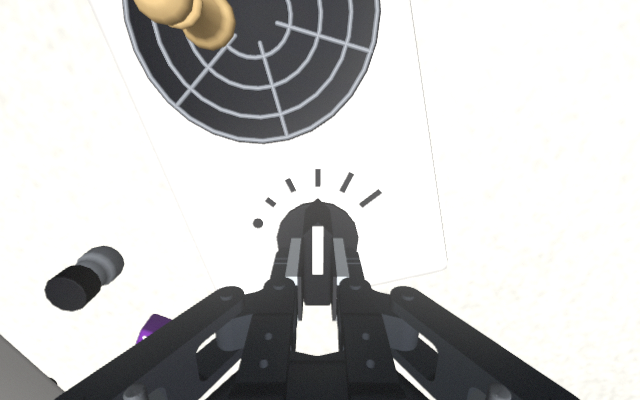

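The pointer (317,203) is aligned with the third stroke (317,178), with the dot and strokes 1–2 to its left. The pawn is standing. Releasing and lifting.

```bash
python3 -m handwheel '[{"dr":[0,0,0],"linear":[0,0,0],"hand":40},{"dr":[0,0,0],"linear":[0,0,0],"hand":40},{"dr":[0,0,0],"linear":[0,0,0],"hand":40},{"dr":[0,0,0],"linear":[0,0,0],"hand":40},{"dr":[0,0,0],"linear":[0,0,0.2],"hand":40},{"dr":[0,0,0],"linear":[0,0,0.3],"hand":40},{"dr":[0,0,0],"linear":[0,0,0.3],"hand":40},{"dr":[0,0,0],"linear":[0,0,0.3],"hand":40}]'
python3 -m handwheel '[{"dr":[0,0,0],"linear":[0,0,0.1],"hand":40},{"dr":[0,0,0],"linear":[0,0,0],"hand":40},{"dr":[0,0,0],"linear":[0,0,0],"hand":40},{"dr":[0,0,0],"linear":[0,0,0],"hand":40}]'
python3 chk.py pics/c3.png
```

```text
t: 9.15
eef_pos: [0.5475, -0.1803, 0.1769]
eef_rot: [-2.985, 0.978, 0.0]
force: [0.4, -0.5, -0.1]
gripper_width: 0.469
grip_force: 0.0
t: 9.55
eef_pos: [0.5469, -0.1801, 0.186]
eef_rot: [-2.985, 0.979, 0.004]
force: [-0.4, -0.7, -0.1]
gripper_width: 0.469
grip_force: 0.0
yaw y -126.29997483691328 [-0.35644901 -0.7391887  -0.09633918] [-0.01014152 -0.01395619 -0.03208007] 0.46871130289678753
```

View pics/c3.png

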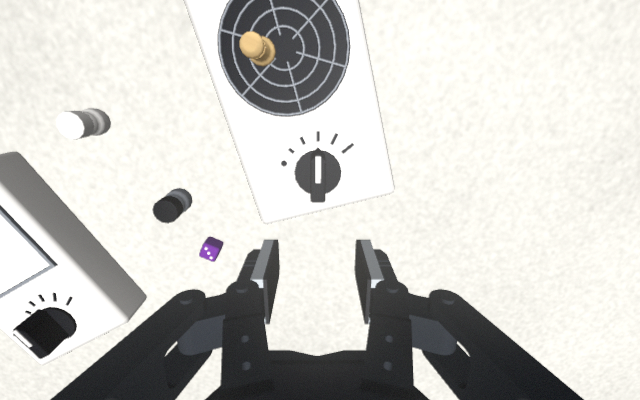

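The released pointer (318,152) sits at the third stroke (318,136), the pawn stands at (258,48), and the arm is clear of everything.

```bash
python3 -c "
from bench import workorder; print(workorder.sign_off())"
```

```text
the job is handed in; nothing more can be done
None
```

The fan's dial rests at the third speed with the gripper off it; the pawn is still standing, the light pad's dial was not touched, and the job is handed in (the sign-off returned no verdict).

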